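# Load the top tray on the slide and send it to the far station

## Robot

A 6-joint arm with a two-finger parallel gripper is mounted at the origin on a cart in front of the work surface, level with it; the furniture and walls round the work are solid. World frame = base frame: x ahead of the robot, y to its left, z up, the work surface at z = 0. Lengths are in m, angles in rad, forces in N, time in s.
With the tool pointing down it reaches from about 0.325 to 1 m from the base axis. Payload 5.1 kg.
Tool frame: the origin (TCP) lies on the mounting face of the last link; the fingertips stand robot.tip_extent ahead of it and the grasp point (between the pads) lies 155 mm ahead of it (robot.tip_extent is the distance from the TCP to the fingertips, in m); z points along the fingers, y is the line along which they close (so a half turn about z gives the same grasp; the last joint's range is limited). The gripper opens to 85 mm and grips with 20 to 120 N. Pads are 22 mm wide; open, the fingers measure 114 mm over their backs; the gripper's body (76 mm by 85 mm) begins 54 mm behind the grasp point. The pads swing forward as they close: fully open they stand 13 mm farther back than shut.
Start: joints at [1.123, 0.124, 1.65, -0, 1.367, -0.083], TCP at [0.232, 0.607, 0.405] pointing down, gripper open.
Joint ranges: [-2.61, 2.61], [-1.02, 2.33], [0.03, 2.71], [-1.35, 4.49], [0.32, 2.68], [-2.91, 2.91]. Speed limits (rad/s): [2.57, 2.57, 3.14, 3.14, 3.14, 3.14].

## Interface

Orientations are given as [roll, pitch, yaw] about the fixed x, y, z axes, in that order (R = Rz(yaw) Ry(pitch) Rx(roll)).
In Python, from cell import monitor, imaging, job, robot gives the robot as it stands.
- The arm moves only by the tool play_rows, never from a script. Its argument "plan" is a list of rows, each a list of 4 numbers: the shift along the tool's x, y, z in mm, then the turn about the tool's z in rad. A call has exactly 10 rows; each row shifts and turns the commanded pose from where the row before left it, along the tool's axes as they then stand; what a row does not reach is not made up. A row lasts 1/10 s, in which the tool goes at most 50 mm and 8.59 degrees, less where a joint would pass 70% of its speed; a pose out of reach is approached as far as the arm can. A call with a gripper value outside its range is refused whole. "grip" is the opening, from 0 (shut) to 1 (fully open), set as the call begins (left out, the last holds). The fingers move at their own pace and stop on an object; the grip force is fixed at half the most. Time passes only in rows, so rows that do not move let the fingers close, or fill a call up. It gives the time, the measured TCP pose, the force, the opening and the grip force at its end, in the units of the state.
- monitor.observe(): the state, without advancing time (a new reading comes with each control period).
- imaging.capture(name): name is "scene" or "top" or "wrist"; returns the picture (384x512x3 uint8, red, green, blue); there is no depth.
- imaging.calibration(name): a dict with "intrinsics" (3x3 intrinsics, pixels), "dist" ([k1, k2, p1, p2, k3] as OpenCV has them; the pictures are not rectified), "R" (3x3) and "t" (3): a world point X has camera coordinates R X + t; the wrist camera has in their place "hand_eye" (4x4, takes a point from camera to tool coordinates, whose origin is the TCP and whose axes are the flange's). Camera axes: x right, y down, z forward; pixel columns grow to the right and rows downward; lengths in m; the calibration is good to about 2 mm. A picture is of the moment at which its call begins: read the wrist's pose just before it. calibration takes no time and is no camera call.
- job.job_done(): hands the job in; it is judged then, once.
The state is a dict: "time_s": time; "joint_pos": joint angles; "qd": joint speeds; "joint_efforts": joint torques, N m; "tool_pos": TCP position; "tcp_rot": TCP orientation; "wrist_force": force on the tool from outside, world axes, zero at the start; "wrist_torque": the same for the moment, N m; "width": finger opening in m; "grasp_force": force on a finger pad.
Only numpy, scipy, OpenCV 4.12 (cv2) and the standard library are available. Lean on these libraries where they do the work, as an engineer would, in place of code of your own. Each camera call takes 0.05 s, during which the arm holds its last target. There are 200 camera calls.

## Task

Lift the top tray, with the grey gear in it, off the stack of blue trays and set it down flat inside the orange rim of the white carrier while the carrier is still at the near end of its slide. Then let go and push the loaded carrier along the slide all the way to its stop at the far end, where the green strips are. Keep the gear in its tray, and leave the two lower trays stacked where they stand.

Things in the scene. Friction and masses are not known exactly. Their poses are not given: they have to be found in the camera images.
- tray_top: Top of three identical loose blue stacking trays with grey rims (0.15 kg), gear inside. Straight-walled body 64 (x) by 150 (y) mm, 8 to 36 mm above the origin, to be gripped across 64 mm; below it a foot 50 x 136 mm, 8 mm high, sitting loosely inside the tray beneath (3 mm play a side). Each origin is 28 mm above the next lower. Lift straight up. Origin: centre of the foot's underside, z up.
- tray_mid: Middle blue tray of the stack (same shape and axes), empty, loose; stays behind.
- tray_low: Bottom blue tray of the stack (same shape and axes), empty, loose, standing on the bench; stays behind.
- gear: Grey printed gear, 46 mm across and 16 mm high, lying loose on the floor (12 mm above the origin) of the top tray, below its rim. Origin: centre of its underside.
- slide: Fixed rail slide: aluminium base 130 x 300 mm, two steel rods along its x axis, grey end blocks up to 40 mm high at x = -118 and +161 mm (bumpers on the far one), green strips along the far half. x is the travel direction, away from the robot, turned up to 0.25 rad. Origin: on the bench, under the carrier's pocket centre when the joint is 0.
- carrier (a joint): Travel of the white carrier along the slide's x axis, in m: 0 = near end, 0.10 = against the stop at the far end. Starts between 0 and 0.015. About 2.5 N of friction holds it where it is left.
- carrier_bed (a point): Centre of the white carrier's flat bed, on its top face 40 mm above the bench; moves with it, axes as the slide's. The tray pocket is 84 (x) by 170 (y) mm inside an orange rim 4 mm thick, 6 mm high: the tray foot has 17 mm play a side. The tray lies with its 150 mm length along y (across the travel), either way round.
- carrier_tab (a point): Middle of the near (-x) face of the carrier's orange upright push tab: 70 mm wide (y), 12 mm thick, reaching 36 mm above the bed. The point is 20 mm above the bed, 103 mm to -x of the pocket centre; it moves with the carrier. Push here towards the slide's +x.
Mind the look-alikes: they are no part of the job. What is shaped like the tray_top but yellow is not meant.

How it is judged:
On the way, in this order (a step that is already met when the one before it is completed fails the run):
1. the top tray has been lifted clear of the stack, gear inside (z of tray_top in the frame of tray_mid above 0.05 m and x of gear in the frame of tray_top between -0.03 and 0.03 m and y of gear in the frame of tray_top between -0.07 and 0.07 m and z of gear in the frame of tray_top between 0.005 and 0.03 m), for 0.2 s.
2. the tray lies flat in the carrier's pocket, let go, the carrier still in the near part of its travel (x of tray_top in the frame of carrier_bed between -0.02 and 0.02 m and y of tray_top in the frame of carrier_bed between -0.02 and 0.02 m and z of tray_top in the frame of carrier_bed between -0.004 and 0.004 m and x of gear in the frame of tray_top between -0.03 and 0.03 m and y of gear in the frame of tray_top between -0.07 and 0.07 m and z of gear in the frame of tray_top between 0.005 and 0.03 m and value of joint carrier below 0.05 m and contact force between the fingers and tray_top below 0.1 N), for 0.2 s.
At the end, for the whole second after the job is handed in: The carrier stands within 8 mm of its far stop; the top tray lies flat in the pocket (its foot inside the rim: within 20 mm of the centre each way, on the bed to 4 mm), at rest, with the gear inside it; the two lower trays are still stacked upright within 20 mm of where they stood (value of joint carrier above 0.092 m and x of tray_top in the frame of carrier_bed between -0.02 and 0.02 m and y of tray_top in the frame of carrier_bed between -0.02 and 0.02 m and z of tray_top in the frame of carrier_bed between -0.004 and 0.004 m and x of gear in the frame of tray_top between -0.03 and 0.03 m and y of gear in the frame of tray_top between -0.07 and 0.07 m and z of gear in the frame of tray_top between 0.005 and 0.03 m and distance of each of tray_low, tray_mid from where it was at the start of the episode below 0.02 m and angle between each of tray_low, tray_mid's own z axis and vertical below 0.06 rad and linear speed of tray_top below 0.02 m/s and velocity of joint carrier below 0.01 m/s); the robot touches nothing.
It fails at once if a lower tray was moved by more than 40 mm (distance of any of tray_low, tray_mid from where it was at the start of the episode above 0.04 m).
It also fails if it takes over 51 s, if anything falls off the work surface, if the arm or the gripper's body presses on something with over 40 N, if the wrist force passes 120 N, or if a joint passes its speed limit or range.

## Working session

There is one attempt and no reset: what is moved stays moved. The work goes in short steps, Python scripts to look and compute and a tool call to move; the robot and the scene stay as the last step left them, time stands still between calls to the robot, and variables do not carry over. Pictures are saved under pics/ and viewed, at most 10 in all, crops included, and the job is handed in when it is done.

Besides the shell and the picture viewer there is one more tool, called after "Request:" as name([rows], argument=value, ...), one row to a line, values as JSON. play_rows: Moves the arm, as the interface text tells. Its arguments: {"type":"object","properties":{"plan":{"type":"array"},"grip":{"type":"number"}},"required":["plan"]}

```bash
mkdir -p pics; ls
python3 - <<'E'
from cell import monitor, imaging, job, robot
import cv2, numpy as np
s=monitor.observe(); print({k:np.round(v,3).tolist() for k,v in s.items()}); print(robot.tip_extent)
ims=[imaging.capture(n) for n in ("scene","top")]
for n,i in zip(("scene","top"),ims): cv2.imwrite(f"pics/{n}0.png",i[:,:,::-1])
for n in ("scene","top","wrist"): print(n,{k:np.round(v,3).tolist() for k,v in imaging.calibration(n).items()})
E
```

```text
pics
{'time_s': 0.0, 'joint_pos': [1.123, 0.124, 1.652, -0.0, 1.367, -0.083], 'qd': [0.0, -0.001, -0.003, 0.002, 0.0, -0.0], 'joint_efforts': [0.002, -42.36, -36.546, 0.0, 0.007, 0.0], 'tool_pos': [0.232, 0.607, 0.403], 'tcp_rot': [-3.14, -0.0, 2.777], 'wrist_force': [0.002, -1.679, -0.21], 'wrist_torque': [0.016, -0.034, -0.015], 'grasp_force': 0.0, 'width': 0.085}
0.1734
scene {'intrinsics': [[455.903, 0.0, 255.223], [0.0, 455.903, 183.951], [0.0, 0.0, 1.0]], 'dist': [-0.185, 0.0, 0.0, 0.0, 0.0], 'R': [[0.877, -0.48, -0.001], [-0.25, -0.454, -0.855], [0.41, 0.75, -0.518]], 't': [-0.403, 0.199, 1.015]}
top {'intrinsics': [[383.395, 0.0, 257.007], [0.0, 383.395, 190.83], [0.0, 0.0, 1.0]], 'dist': [0.021, 0.0, 0.0, 0.0, 0.0], 'R': [[-0.027, -1.0, 0.002], [-0.985, 0.026, -0.168], [0.168, -0.006, -0.986]], 't': [-0.001, 0.465, 0.848]}
wrist {'intrinsics': [[264.532, 0.0, 253.835], [0.0, 264.532, 190.637], [0.0, 0.0, 1.0]], 'dist': [-0.035, 0.0, 0.0, 0.0, 0.0], 'hand_eye': [[0.0, -0.958, -0.287, 0.073], [1.0, 0.0, -0.0, 0.001], [0.001, -0.287, 0.958, 0.031], [0.0, 0.0, 0.0, 1.0]]}
```

View pics/scene0.png

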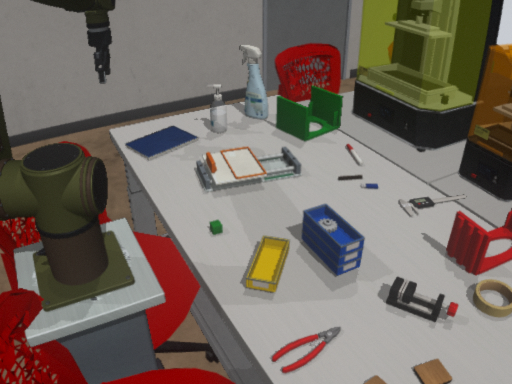

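View pics/top0.png

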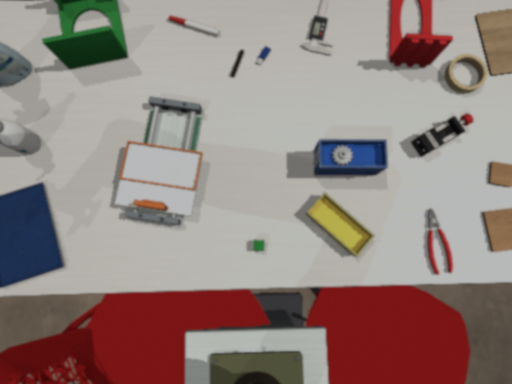

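The scene view shows the blue stack with the gear at (330,238), the yellow decoy at (268,263) and the slide at (245,165). In the top view the stack is at (350,157), the pocket at (161,165) and the tab at (151,205). I'll zoom in on these and measure.

```bash
cat > h.py <<'E'
import cv2, numpy as np
from cell import imaging
def px2w(name,uv,z):
    c=imaging.calibration(name); K,d,R,t=[np.array(c[k],float) for k in("intrinsics","dist","R","t")]
    n=cv2.undistortPoints(np.array(uv,float).reshape(-1,1,2),K,d)[:,0]
    r=np.c_[n,np.ones(len(n))]@R; o=-R.T@t
    return o+r*((z-o[2])/r[:,2])[:,None]
def w2px(name,X):
    c=imaging.calibration(name); K,d,R,t=[np.array(c[k],float) for k in("intrinsics","dist","R","t")]
    return cv2.projectPoints(np.array(X,float),cv2.Rodrigues(R)[0],t,K,d)[0][:,0]
def rect(c,a,lx,ly,z):
    R=np.array([[np.cos(a),-np.sin(a)],[np.sin(a),np.cos(a)]])
    p=np.array([[1,1],[1,-1],[-1,-1],[-1,1]])*[lx/2,ly/2]
    return np.c_[p@R.T+c,np.full(4,z)]
E
python3 - <<'E'
from h import *
im=cv2.imread("pics/top0.png")
a=cv2.resize(im[85:235,105:215],None,fx=4,fy=4,interpolation=cv2.INTER_CUBIC)
b=cv2.resize(im[130:185,305:395],None,fx=4,fy=4,interpolation=cv2.INTER_CUBIC)
o=np.zeros((600,800,3),np.uint8); o[:,:440]=a; o[:220,440:800]=b
cv2.imwrite("pics/crop.png",o)
hsv=cv2.cvtColor(im,cv2.COLOR_BGR2HSV)
m=cv2.inRange(hsv,(3,90,90),(18,255,255)); m[:, :105]=0;m[:,215:]=0;m[:85]=0;m[235:]=0
n,l,st,ce=cv2.connectedComponentsWithStats(m)
for i in range(1,n):
    if st[i,4]>15: print(i,st[i],ce[i])
E
```

```text
1 [119 141  37  38 115] [128.73913043 155.93913043]
5 [176 149  26  41  95] [193.96842105 164.34736842]
16 [134 200  33  10 216] [150.375      204.47685185]
```

View pics/crop.png

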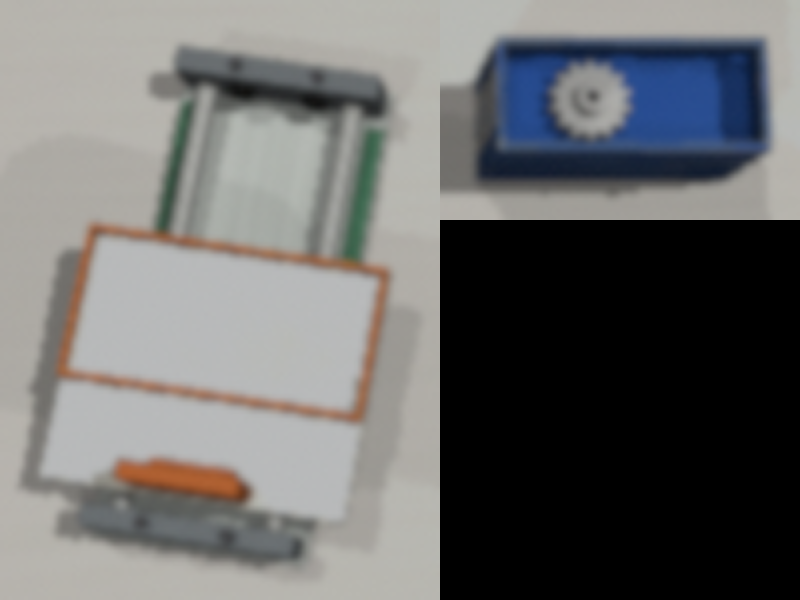

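The crop shows the pocket rim's outer corners at (91,225), (390,268), (362,420) and (60,377). The tray rim corners are at about (500,40), (767,40), (770,150) and (500,150), and the gear is at (592,98).

Run:
```python
from h import *
from scipy.optimize import least_squares
f=lambda U,o:(np.array(U,float)+.5)/4-.5+o
def show(n,U,o,z,lx,ly):
    p=f(U,o); w=px2w("top",p,z)[:,:2]
    print(n,np.round(w,3).tolist(),'sides',np.round(np.linalg.norm(w-np.roll(w,-1,0),axis=1),3))
    r=least_squares(lambda q:(w2px("top",rect(q[:2],q[2],lx,ly,z))-p).ravel(),[*w.mean(0),0])
    print(' fit',np.round(r.x,4),'res px',np.round(np.abs(r.fun).max(),2)); return r.x
# order: (+x,+y),(+x,-y),(-x,-y),(-x,+y)
P=show("pocket",[(91,225),(390,268),(362,420),(60,377)],[105,85],.046,.092,.178)
T=show("tray",[(60,40),(327,40),(330,150),(60,150)],[305,130],.092,.064,.150)
print("gear",px2w("top",[f((152,98),[305,130])],.084))
e=np.array([np.cos(P[2]),np.sin(P[2])])
print("tab exp",P[:2]-.103*e, w2px("top",[[*(P[:2]-.103*e),.06]]))
# tab top near edge
print("tab top", px2w("top",[f((115,478),[105,85]),f((235,500),[105,85])],.076), )
# scene check overlay
im=cv2.imread("pics/scene0.png")
for q,lx,ly,z in((P,.092,.178,.046),(T,.064,.15,.092),(T,.064,.15,.064)):
    cv2.polylines(im,[np.round(w2px("scene",rect(q[:2],q[2],lx,ly,z))*8).astype(int)],True,(0,255,0),1,cv2.LINE_AA,3)
top=cv2.imread("pics/top0.png")
for q,lx,ly,z in((P,.092,.178,.046),(T,.064,.15,.092)):
    cv2.polylines(top,[np.round(w2px("top",rect(q[:2],q[2],lx,ly,z))*8).astype(int)],True,(0,255,0),1,cv2.LINE_AA,3)
g=cv2.resize
o=np.vstack([np.hstack([g(im[130:280,190:390],(400,300)),g(top[85:235,100:300],(400,300))]),np.hstack([g(im[195:285,280:400],(400,300)),g(top[125:200,300:400],(400,300))])])
cv2.imwrite("pics/ov.png",o)
```

```text
pocket [[0.59, 0.287], [0.559, 0.112], [0.47, 0.129], [0.499, 0.302]] sides [0.177 0.091 0.176 0.092]
 fit [ 0.5297  0.2074 -0.1715] res px 0.44
tray [[0.567, -0.155], [0.563, -0.303], [0.501, -0.3], [0.505, -0.152]] sides [0.148 0.063 0.148 0.063]
 fit [ 0.534  -0.2277 -0.0312] res px 0.83
gear [[ 0.53478314 -0.20633322  0.084     ]]
tab exp [0.42817013 0.22500487] [[150.96090497 207.97524582]]
tab top [[0.43561849 0.25931478 0.076     ]
 [0.42167186 0.19341659 0.076     ]]
```

View pics/ov.png

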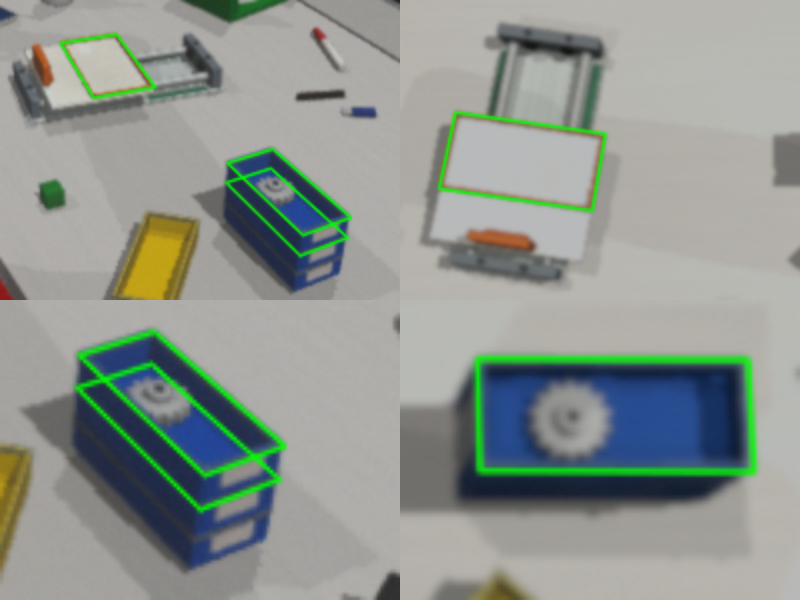

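Both cameras agree: the tray is at (0.534, −0.228) with yaw ≈ −0.03, and the pocket is at (0.530, 0.207) with yaw −0.17. I'll turn the tool and move above the stack.

Request:
play_rows([
  [0,0,0,0.137],
  [0,0,0,0.137],
  [0,0,0,0.137],
  [0,0,0,0.137],
  [0,0,0,0.137],
  [0,0,0,0.137],
  [0,0,0,0.137],
  [0,0,0,0.137],
  [0,0,0,0.141],
  [0,0,0,0],
], grip=1)

```text
time_s: 1.1
tool_pos: [0.2319, 0.6071, 0.404]
tcp_rot: [-3.141, 0.001, 1.54]
wrist_force: [-0.7, -0.3, 0.1]
width: 0.0855
grasp_force: 0.0
```

Request:
play_rows([
  [-41,16,0,0],
  [-41,16,0,0],
  [-41,16,0,0],
  [-41,16,0,0],
  [-41,16,0,0],
  [-41,16,0,0],
  [-41,16,0,0],
  [-41,16,0,0],
  [-41,16,0,0],
  [-41,16,0,0],
])

```text
time_s: 2.1
tool_pos: [0.3791, 0.1907, 0.4046]
tcp_rot: [3.141, -0.0, 1.544]
wrist_force: [0.7, -0.3, -0.1]
width: 0.0853
grasp_force: 0.0
```

Request:
play_rows([
  [-41,16,5,0],
  [-41,16,5,0],
  [-41,16,5,0],
  [-41,16,5,0],
  [-41,16,5,0],
  [-41,16,5,0],
  [-41,16,5,0],
  [-41,17,5,0],
  [-41,17,0,0],
  [0,0,0,0],
])

```text
time_s: 3.1
tool_pos: [0.5144, -0.1849, 0.3641]
tcp_rot: [-3.141, 0.001, 1.538]
wrist_force: [-0.2, -0.4, 0.0]
width: 0.0854
grasp_force: 0.0
```

```bash
cat >> h.py <<'E'
from scipy.spatial.transform import Rotation as Ro
from cell import monitor
def tool(s):
    return Ro.from_euler("xyz",s["tcp_rot"]).as_matrix(),np.array(s["tool_pos"])
def wcam(s):
    c=imaging.calibration("wrist"); H=np.array(c["hand_eye"]); R,p=tool(s)
    Rw=R@H[:3,:3]; o=R@H[:3,3]+p
    return np.array(c["intrinsics"],float),np.array(c["dist"],float),Rw.T,-Rw.T@o
def w2wr(s,X):
    K,d,R,t=wcam(s); return cv2.projectPoints(np.array(X,float),cv2.Rodrigues(R)[0],t,K,d)[0][:,0]
def go(s,xyz,yaw):
    R,p=tool(s); y=s["tcp_rot"][2]
    print("rows total mm",np.round(R.T@(np.array(xyz)-p)*1e3,1),"turn",round((y-yaw+np.pi)%(2*np.pi)-np.pi,4))
E
python3 - <<'E'
from h import *
s=monitor.observe(); im=imaging.capture("wrist")[:,:,::-1].copy()
print(np.round(s["tool_pos"],4),np.round(s["tcp_rot"],4),s["time_s"])
cv2.imwrite("pics/w1raw.png",im)
R,p=tool(s)
cv2.polylines(im,[np.round(w2wr(s,rect([.534,-.2277],-.0312,.064,.15,.092))*8).astype(int)],True,(0,255,0),1,cv2.LINE_AA,3)
for z,col in((.1734,(0,0,255)),(.1604,(255,0,255))):
    for y in(-.0425,.0425):
        pt=w2wr(s,[R@np.array([x,y,z])+p for x in(-.011,.011)])
        cv2.polylines(im,[np.round(pt*8).astype(int)],False,col,1,cv2.LINE_AA,3)
cv2.imwrite("pics/w1.png",cv2.resize(im,(800,600)))
go(s,[.534,-.2277,.24],np.pi/2-.0312)
E
```

```text
[ 0.5144 -0.1849  0.3641] [-3.1411e+00  9.0000e-04  1.5384e+00] 3.1
rows total mm [-42.1  21.  124.2] turn -0.0012
```

View pics/w1.png

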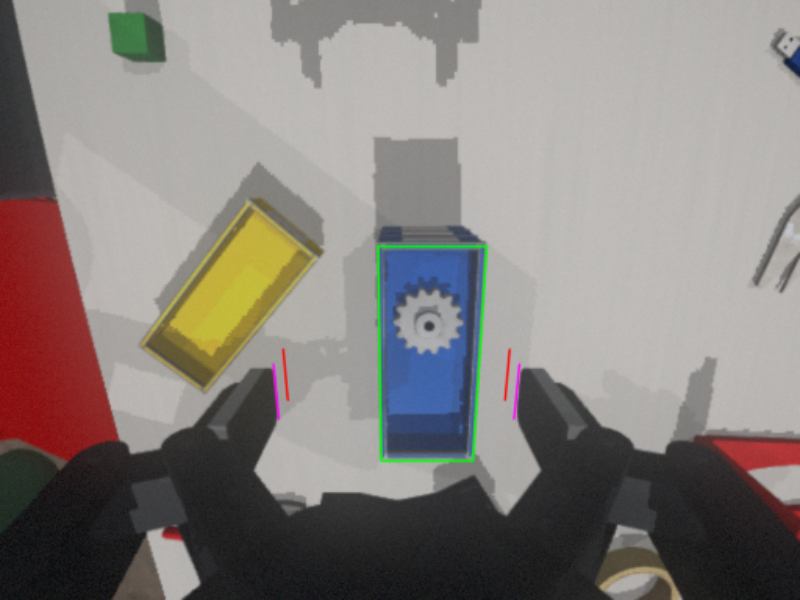

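The wrist picture confirms the tray fit: the green overlay sits on the rim. The open fingertips, at about (272,370) and (520,370), match the 160 mm line, so 173 mm is the shut value. I'll target TCP z ≈ 0.236.

Request:
play_rows([
  [-14,7,8,0],
  [-14,7,12,0],
  [-14,7,12,0],
  [0,0,12,0],
  [0,0,12,0],
  [0,0,12,0],
  [0,0,10,0],
  [0,0,6,0],
  [0,0,0,0],
  [0,0,0,0],
])

```text
time_s: 4.15
tool_pos: [0.5334, -0.2235, 0.281]
tcp_rot: [3.141, 0.0, 1.54]
wrist_force: [0.2, 0.6, -0.1]
width: 0.0854
grasp_force: 0.0
```

Run:
```python
from h import *
s=monitor.observe(); go(s,[.534,-.2277,.236],np.pi/2-.0312)
```

```text
rows total mm [-4.2  0.7 45. ] turn 0.0004
```

Request:
play_rows([
  [-4,0.7,6,0],
  [0,0,8,0],
  [0,0,8,0],
  [0,0,8,0],
  [0,0,8,0],
  [0,0,5,0],
  [0,0,2,0],
  [0,0,0,0],
  [0,0,0,0],
  [0,0,0,0],
])

```text
time_s: 5.15
tool_pos: [0.5341, -0.2276, 0.2362]
tcp_rot: [3.141, 0.0, 1.54]
wrist_force: [0.5, -0.7, -0.1]
width: 0.0854
grasp_force: 0.0
```

Request:
play_rows([
  [0,0,0,0],
  [0,0,0,0],
  [0,0,0,0],
  [0,0,0,0],
  [0,0,0,0],
  [0,0,0,0],
  [0,0,0,0],
  [0,0,0,0],
  [0,0,0,0],
  [0,0,0,0],
], grip=0.6)

```text
time_s: 6.15
tool_pos: [0.5342, -0.2277, 0.2365]
tcp_rot: [3.14, 0.001, 1.54]
wrist_force: [-0.3, 0.3, 5.0]
width: 0.0629
grasp_force: 66.9
```

Gripped at 63 mm with 67 N. I'll lift straight up.

Request:
play_rows([
  [0,0,-2,0],
  [0,0,-3,0],
  [0,0,-5,0],
  [0,0,-6,0],
  [0,0,-8,0],
  [0,0,-10,0],
  [0,0,-12,0],
  [0,0,-12,0],
  [0,0,-12,0],
  [0,0,-10,0],
])

```text
time_s: 7.15
tool_pos: [0.534, -0.2276, 0.3175]
tcp_rot: [3.14, 0.001, 1.54]
wrist_force: [0.2, -0.4, -1.3]
width: 0.0628
grasp_force: 66.2
```

Run:
```python
from h import *
s=monitor.observe()
a=imaging.capture("wrist");b=imaging.capture("scene")
cv2.imwrite("pics/lift.png",cv2.resize(np.hstack([a,b])[:,:,::-1],(800,300)))
print(np.round(s["tool_pos"],4),s["wrist_force"],s["width"])
# grip point held relative tray centre ~ (0,0); target above pocket
go(s,[.5297,.2074,.30],np.pi/2-.1715)
```

```text
[ 0.534  -0.2276  0.3175] [ 0.15691221 -0.38591024 -1.27808751] 0.06276536396296216
rows total mm [434.7 -17.8  17.1] turn 0.1406
```

View pics/lift.png

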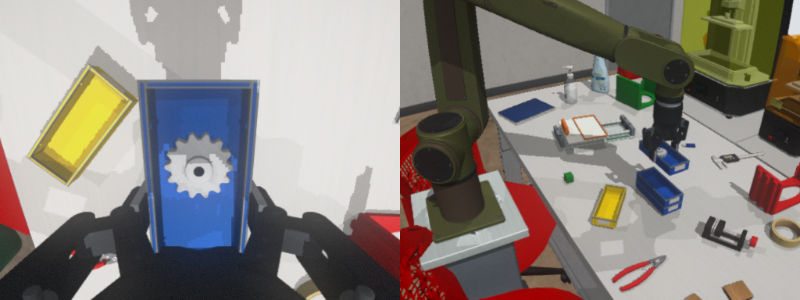

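The lift worked: the tray is level in the grip with the gear inside (wrist view, gear at about (198,165)), and two trays remain stacked. Next is the move to the carrier.

Request:
play_rows([
  [8,0,-3,0],
  [18,0,-3,0],
  [28,0,-3,0],
  [36,-2,0,0],
  [40,-2,0,0],
  [40,-2,0,0],
  [40,-2,0,0],
  [40,-2,0,0],
  [40,-2,0,0],
  [40,-2,0,0],
])

```text
time_s: 8.25
tool_pos: [0.5289, 0.1055, 0.3242]
tcp_rot: [-3.14, -0.0, 1.541]
wrist_force: [0.3, -0.0, -2.1]
width: 0.0628
grasp_force: 66.2
```

Request:
play_rows([
  [36,-2,0,0],
  [28,-2,0,0],
  [22,0,0,0],
  [13,0,0,0],
  [6,0,0,0.03],
  [0,0,0,0.03],
  [0,0,0,0.03],
  [0,0,0,0.03],
  [0,0,0,0.02],
  [0,0,0,0],
])

```text
time_s: 9.25
tool_pos: [0.5291, 0.2079, 0.3244]
tcp_rot: [-3.141, 0.0, 1.4]
wrist_force: [-0.0, -0.3, -0.4]
width: 0.0629
grasp_force: 66.2
```

Run:
```python
from h import *
s=monitor.observe()
im=imaging.capture("wrist")[:,:,::-1].copy()
print(np.round(s["tool_pos"],4),np.round(s["tcp_rot"],4),s["width"],s["time_s"])
R,p=tool(s)
for q,lx,ly,z in(([.5297,.2074],.092,.178,.046),):
    cv2.polylines(im,[np.round(w2wr(s,rect(q,-.1715,lx,ly,z))*8).astype(int)],True,(0,255,0),1,cv2.LINE_AA,3)
# tray rim expected in tool frame at z=.1805-.036
X=rect([0,0],0,.15,.064,.1445); cv2.polylines(im,[np.round(w2wr(s,X@R.T+p)*8).astype(int)],True,(255,0,255),1,cv2.LINE_AA,3)
cv2.imwrite("pics/w2.png",cv2.resize(im,(800,600)))
go(s,[.5297,.2074,.2205],np.pi/2-.1715)
```

```text
[0.5291 0.2079 0.3244] [-3.1410e+00  3.0000e-04  1.3998e+00] 0.06290117695212523 9.25
rows total mm [ -0.3   0.8 103.9] turn 0.0005
```

View pics/w2.png

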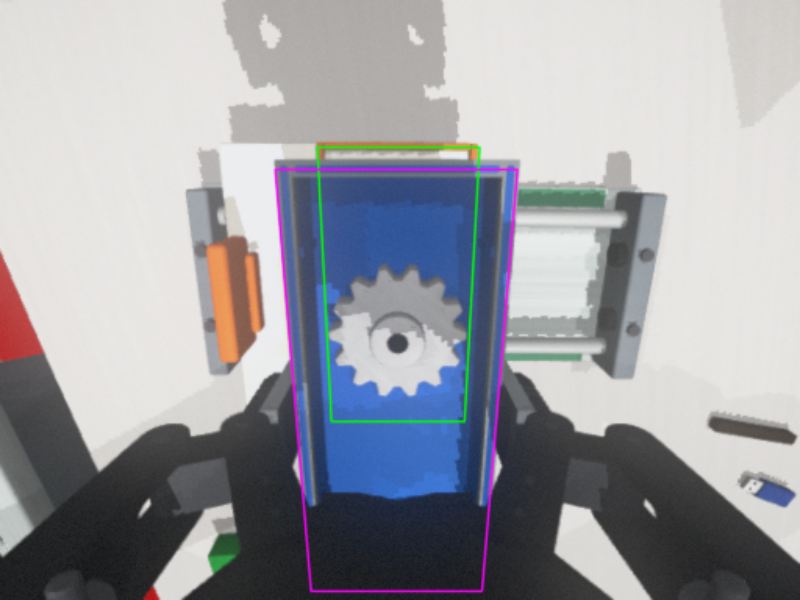

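The pocket overlay matches the rim, and the tray sits within about 3 mm of where I expected. I'll lower it.

Request:
play_rows([
  [-2,0.8,6,0],
  [0,0,10,0],
  [0,0,12,0],
  [0,0,14,0],
  [0,0,14,0],
  [0,0,14,0],
  [0,0,12,0],
  [0,0,9,0],
  [0,0,4,0],
  [0,0,0,0],
])

```text
time_s: 10.3
tool_pos: [0.5297, 0.2057, 0.229]
tcp_rot: [-3.141, 0.0, 1.4]
wrist_force: [0.2, 0.2, -1.0]
width: 0.0628
grasp_force: 66.2
```

Request:
play_rows([
  [0,0,2,0],
  [0,0,2,0],
  [0,0,1.5,0],
  [0,0,1,0],
  [0,0,1,0],
  [0,0,0,0],
  [0,0,0,0],
  [0,0,0,0],
  [0,0,0,0],
  [0,0,0,0],
])

```text
time_s: 11.3
tool_pos: [0.5299, 0.2057, 0.2223]
tcp_rot: [3.141, -0.0, 1.4]
wrist_force: [0.8, -0.6, -0.6]
width: 0.0631
grasp_force: 66.2
```

Request:
play_rows([
  [0,0,0.5,0],
  [0,0,0.5,0],
  [0,0,0.5,0],
  [0,0,0.5,0],
  [0,0,0,0],
  [0,0,0,0],
  [0,0,0,0],
  [0,0,0,0],
  [0,0,0,0],
  [0,0,0,0],
])

```text
time_s: 12.3
tool_pos: [0.5299, 0.2057, 0.2205]
tcp_rot: [3.142, -0.0, 1.4]
wrist_force: [-2.8, -1.1, 4.3]
width: 0.0628
grasp_force: 66.6
```

It has touched down, with about 5 N upward. I'll release and rise.

Request:
play_rows([
  [0,0,0,0],
  [0,0,0,0],
  [0,0,0,0],
  [0,0,0,0],
  [0,0,0,0],
  [0,0,0,0],
  [0,0,0,0],
  [0,0,0,0],
  [0,0,0,0],
  [0,0,0,0],
], grip=1)

```text
time_s: 13.3
tool_pos: [0.5298, 0.2057, 0.2202]
tcp_rot: [-3.142, -0.0, 1.4]
wrist_force: [-0.8, 0.2, -0.3]
width: 0.0856
grasp_force: 0.0
```

Request:
play_rows([
  [0,0,-4,0],
  [0,0,-8,0],
  [0,0,-12,0],
  [0,0,-14,0],
  [0,0,-14,0],
  [0,0,-14,0],
  [0,0,-14,0],
  [0,0,-12,0],
  [0,0,-6,0],
  [0,0,0,0],
])

```text
time_s: 14.3
tool_pos: [0.5301, 0.2058, 0.3196]
tcp_rot: [3.14, -0.001, 1.4]
wrist_force: [0.4, -0.3, 0.2]
width: 0.0852
grasp_force: 0.0
```

Run:
```python
from h import *
s=monitor.observe()
im=imaging.capture("wrist")[:,:,::-1].copy()
print(np.round(s["tool_pos"],4),np.round(s["tcp_rot"],4),s["width"],s["time_s"])
for a,lx,ly,z in((0,.092,.178,.046),(0,.064,.15,.076)):
    cv2.polylines(im,[np.round(w2wr(s,rect([.5297,.2074],-.1715,lx,ly,z))*8).astype(int)],True,(0,255,0),1,cv2.LINE_AA,3)
cv2.imwrite("pics/w3.png",cv2.resize(im,(800,600)))
# tab: push pose; shut fingers, tips at 60mm height -> tip z .060
e=np.array([np.cos(-.1715),np.sin(-.1715)])
c=np.array([.5297,.2074])
for d in(-.103,-.16): go(s,[*(c+d*e),.225],np.pi/2-.1715); print(c+d*e)
```

```text
[0.5301 0.2058 0.3196] [ 3.1397e+00 -9.0000e-04  1.3998e+00] 0.08517457332130396 14.3
rows total mm [   1.5 -103.9   94.4] turn 0.0005
[0.42821102 0.22497804]
rows total mm [   1.5 -160.9   94.3] turn 0.0005
[0.37204722 0.23470569]
```

View pics/w3.png

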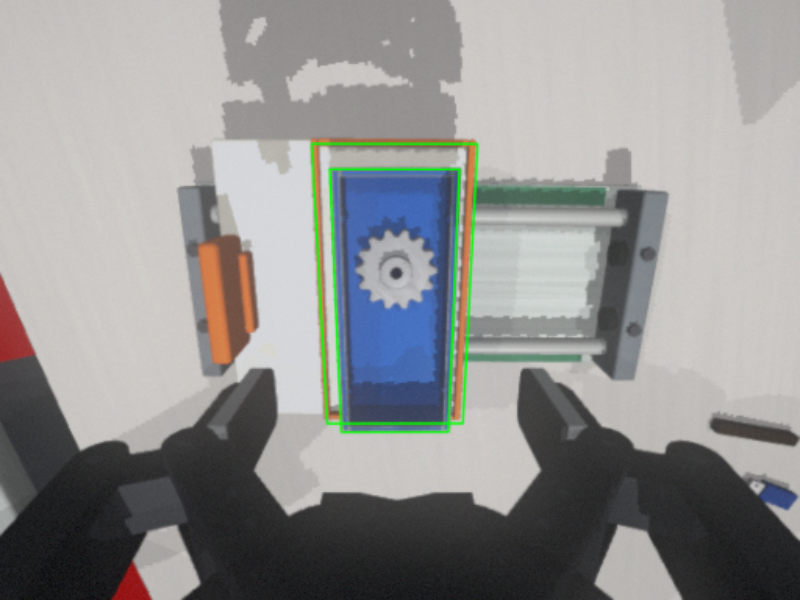

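The tray lies flat and centred in the pocket with the gear at about (397,272). The carrier is still near, with the tab at about (225,300). I'll shut the fingers and move behind the tab.

Request:
play_rows([
  [0,-6,0,0],
  [0,-14,0,0],
  [0,-24,0,0],
  [0,-30,0,0],
  [0,-30,0,0],
  [0,-26,0,0],
  [0,-20,0,0],
  [1,-12,0,0],
  [1,-6,0,0],
  [0,0,0,0],
], grip=0)

```text
time_s: 15.35
tool_pos: [0.3641, 0.2365, 0.3181]
tcp_rot: [3.142, 0.0, 1.401]
wrist_force: [-1.1, 0.4, -0.0]
width: -0.0001
grasp_force: 0.0
```

Request:
play_rows([
  [0,0,5,0],
  [0,0,10,0],
  [0,0,14,0],
  [0,0,14,0],
  [0,0,14,0],
  [0,0,14,0],
  [0,0,12,0],
  [0,0,8,0],
  [0,0,3,0],
  [0,0,0,0],
])

```text
time_s: 16.35
tool_pos: [0.3646, 0.2362, 0.2238]
tcp_rot: [-3.141, 0.0, 1.4]
wrist_force: [0.3, 0.0, 0.7]
width: -0.0003
grasp_force: 0.0
```

Run:
```python
from h import *
s=monitor.observe()
a=imaging.capture("scene");b=imaging.capture("top")
o=np.hstack([cv2.resize(a[110:230,150:310],(400,300)),cv2.resize(b[85:235,100:300],(400,300))])
cv2.imwrite("pics/pre.png",o[:,:,::-1])
e=np.array([np.cos(-.1715),np.sin(-.1715)])
p=np.array(s["tool_pos"]);d=p[:2]-[.5297,.2074]
print(np.round(p,4),s["width"],"along",d@e,"lat",d@[-e[1],e[0]])
```

```text
[0.3646 0.2362 0.2238] -0.0003191379030995481 along -0.1676342484425026 lat 0.0002137866883412659
```

View pics/pre.png

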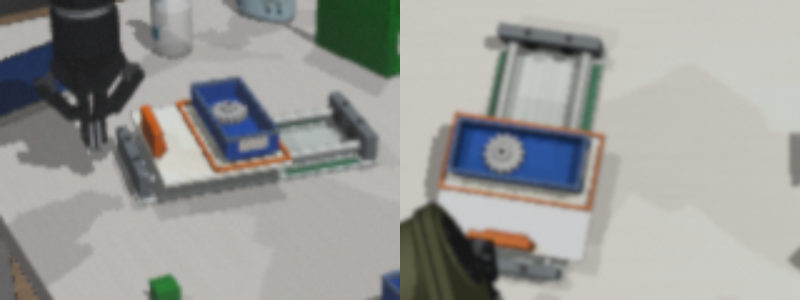

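The fingers are shut behind the tab at bed height, laterally centred, and the knuckles are well above the tab. Now I'll push along tool +y.

Request:
play_rows([
  [0,5,0,0],
  [0,9,0,0],
  [0,9,0,0],
  [0,8,0,0],
  [0,5,0,0],
  [0,4,0,0],
  [0,4,0,0],
  [0,4,0,0],
  [0,4,0,0],
  [0,4,0,0],
])

```text
time_s: 17.45
tool_pos: [0.4197, 0.2267, 0.224]
tcp_rot: [-3.14, 0.0, 1.4]
wrist_force: [-3.2, -1.2, 1.8]
width: -0.0002
grasp_force: 1.4
```

Request:
play_rows([
  [0,5,0,0],
  [0,6,0,0],
  [0,7,0,0],
  [0,7,0,0],
  [0,7,0,0],
  [0,7,0,0],
  [0,7,0,0],
  [0,7,0,0],
  [0,6,0,0],
  [0,5,0,0],
])

```text
time_s: 18.45
tool_pos: [0.4833, 0.2157, 0.224]
tcp_rot: [-3.141, 0.0, 1.4]
wrist_force: [-3.7, -1.2, -0.0]
width: -0.0003
grasp_force: 1.5
```

Pushing at about 3.5 N, which is the carrier friction. The last stretch goes slower.

Request:
play_rows([
  [0,3,0,0],
  [0,2,0,0],
  [0,2,0,0],
  [0,2,0,0],
  [0,2,0,0],
  [0,2,0,0],
  [0,1,0,0],
  [0,1,0,0],
  [0,0,0,0],
  [0,0,0,0],
])

```text
time_s: 19.45
tool_pos: [0.4978, 0.2134, 0.2244]
tcp_rot: [3.141, -0.0, 1.4]
wrist_force: [-1.7, 0.1, -1.1]
width: 0.0002
grasp_force: 0.9
```

Request:
play_rows([
  [0,1,0,0],
  [0,1,0,0],
  [0,1,0,0],
  [0,1,0,0],
  [0,1,0,0],
  [0,0,0,0],
  [0,0,0,0],
  [0,0,0,0],
  [0,0,0,0],
  [0,0,0,0],
])

```text
time_s: 20.45
tool_pos: [0.5028, 0.2125, 0.2244]
tcp_rot: [3.141, -0.0, 1.4]
wrist_force: [-1.4, 0.6, -0.2]
width: -0.0003
grasp_force: 0.3
```

Request:
play_rows([
  [0,1,0,0],
  [0,1,0,0],
  [0,1,0,0],
  [0,1,0,0],
  [0,1,0,0],
  [0,0,0,0],
  [0,0,0,0],
  [0,0,0,0],
  [0,0,0,0],
  [0,0,0,0],
])

```text
time_s: 21.45
tool_pos: [0.5076, 0.2116, 0.2243]
tcp_rot: [3.141, -0.0, 1.4]
wrist_force: [-2.4, 0.6, 1.7]
width: 0.0002
grasp_force: 1.2
```

Run:
```python
from h import *
s=monitor.observe(); print(s["wrist_force"],s["tool_pos"],s["qd"].max() if hasattr(s["qd"],"max") else 0)
b=imaging.capture("top")[:,:,::-1]; cv2.imwrite("pics/p1.png",b)
cv2.imwrite("pics/p1c.png",cv2.resize(b[75:225,105:255],(600,600),interpolation=cv2.INTER_CUBIC))
```

```text
[-2.38916664  0.58628536  1.73220356] [0.50755301 0.21159922 0.22428963] 0.0005839632221931079
```

View pics/p1c.png

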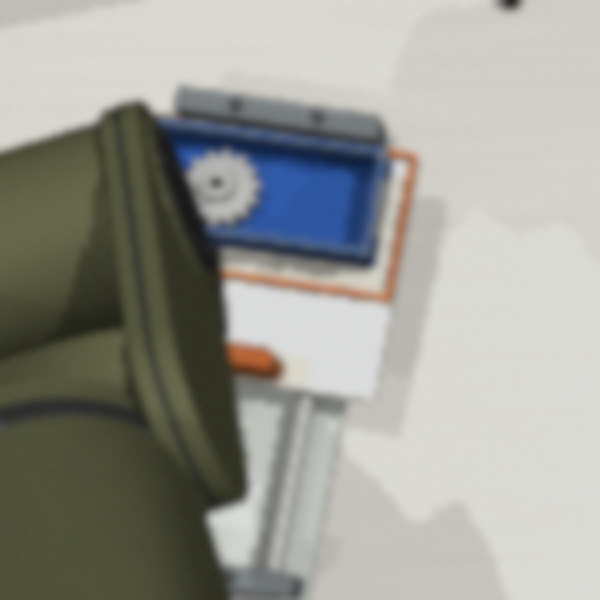

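The carrier is close to the far block: the rim corner is now at (415,155) and the tray is still in the pocket. I'll keep pushing gently until the stop shows in the force.

Request:
play_rows([
  [0,1,0,0],
  [0,1,0,0],
  [0,1,0,0],
  [0,1,0,0],
  [0,0,0,0],
  [0,0,0,0],
  [0,0,0,0],
  [0,0,0,0],
  [0,0,0,0],
  [0,0,0,0],
])

```text
time_s: 22.5
tool_pos: [0.5093, 0.2115, 0.2242]
tcp_rot: [-3.132, 0.001, 1.4]
wrist_force: [-17.3, 2.4, 13.5]
width: -0.0005
grasp_force: 9.1
```

Run:
```python
from h import *
w=px2w("top",(np.array([[415,155],[388,298]],float)+.5)/4-.5+[105,75],.046)[:,:2]
e=np.array([np.cos(-.1715),np.sin(-.1715)])
print((w-rect([.5297,.2074],-.1715,.092,.178,0)[1:3,:2])@e)
```

```text
[0.094198   0.09735182]
```

The force jumped to 17 N after 1.7 mm of further motion, so the carrier is at the stop. I'll back off along −y, then rise.

Request:
play_rows([
  [0,-2,0,0],
  [0,-3,0,0],
  [0,-6,0,0],
  [0,-8,0,0],
  [0,-8,0,0],
  [0,-6,0,0],
  [0,-3,-8,0],
  [0,0,-14,0],
  [0,0,-20,0],
  [0,0,-25,0],
])

```text
time_s: 23.5
tool_pos: [0.4759, 0.217, 0.2926]
tcp_rot: [-3.142, 0.0, 1.4]
wrist_force: [0.3, -0.3, -0.3]
width: 0.0001
grasp_force: 0.0
```

Request:
play_rows([
  [0,-10,-25,0],
  [0,-20,-25,0],
  [0,-30,-20,0],
  [0,-30,-10,0],
  [0,-30,0,0],
  [0,-20,0,0],
  [0,-10,0,0],
  [0,0,0,0],
  [0,0,0,0],
  [0,0,0,0],
])

```text
time_s: 24.5
tool_pos: [0.3289, 0.2425, 0.3715]
tcp_rot: [3.141, -0.0, 1.399]
wrist_force: [-0.2, -0.6, -0.4]
width: -0.0001
grasp_force: 0.0
```

Run:
```python
from h import *
from scipy.optimize import least_squares
s=monitor.observe(); print(s["tool_pos"],s["wrist_force"],s["time_s"])
im=imaging.capture("top")[:,:,::-1]; cv2.imwrite("pics/end.png",im)
def shift(z,lo,hi,pts,d=.1):
    m=lambda i: cv2.inRange(cv2.cvtColor(np.ascontiguousarray(i),cv2.COLOR_BGR2HSV),lo,hi)
    return m
a=cv2.imread("pics/top0.png"); e=np.array([np.cos(-.1715),np.sin(-.1715)])
# fit the orange rim: maximise orange score along projected rim centreline vs travel
def score(i,q):
    h=cv2.cvtColor(np.ascontiguousarray(i),cv2.COLOR_BGR2HSV); sat=h[:,:,1].astype(np.float32)*((h[:,:,0]>3)&(h[:,:,0]<20))
    r=rect(np.array([.5297,.2074])+q*e,-.1715,.088,.174,.046); t=np.linspace(0,1,60)[:,None]
    P=np.vstack([r[k]*(1-t)+r[(k+1)%4]*t for k in(1,2,3)])
    uv=w2px("top",P).astype(np.float32); return cv2.remap(sat,uv[:,:1],uv[:,1:],1).mean()
qs=np.arange(-.02,.13,.0005)
for i in(a,im): v=[score(i,q) for q in qs]; print("travel",qs[np.argmax(v)],max(v))
h=cv2.cvtColor(np.ascontiguousarray(im),cv2.COLOR_BGR2HSV); b=cv2.inRange(h,(105,120,50),(125,255,255)); b[:, :105]=0
n,l,st,ce=cv2.connectedComponentsWithStats(b)
for k in range(1,n):
    if st[k,4]>200: print(st[k],ce[k],px2w("top",[ce[k]],.07 if ce[k][0]<250 else .06))
```

```text
[0.32890114 0.2424571  0.37149085] [-0.23325011 -0.55572859 -0.44251091] 24.5
travel 1.734723475976807e-17 98.66493
travel 0.0965000000000001 92.11002
[ 135  106   65   32 1129] [169.36492471 121.46855624] [[0.62620055 0.18393429 0.07      ]]
[ 317  145   64   29 1651] [348.89824349 158.70260448] [[ 0.52995034 -0.22572571  0.06      ]]
```

Measured travel is 96.5 mm plus the initial offset. The tray is centred in the pocket, the lower trays haven't moved, and the robot is clear. Handing in.

```bash
python3 -c "
from cell import job
print(job.job_done())"
```

```text
the job is handed in; nothing more can be done
None
```

The top tray, with the gear in it, sits flat in the carrier's pocket, the carrier is pushed to its far stop, and the two lower trays are still stacked where they stood; I handed the job in after about 24.5 s, and the hand-in gave no verdict.

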